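# Fetch the agate egg from the one drawer that is not locked

### The arm

A 7-joint arm with a two-finger parallel gripper is mounted at the origin on a cart in front of the work surface, level with it; the furniture and walls round the work are solid. World frame = base frame: x ahead of the robot, y to its left, z up, the work surface at z = 0. Lengths are in m, angles in rad, forces in N, time in s.
With the tool pointing down it reaches from about 0.4 to 0.9 m from the base axis. Payload 5.6 kg.
Tool frame: the origin (TCP) lies between the finger pads; the fingertips stand 8 mm ahead of it and the grasp point (between the pads) lies 11 mm behind it; z points along the fingers, y is the line along which they close (so a half turn about z gives the same grasp; the last joint's range is limited). The gripper opens to 92 mm and grips with 3 to 60 N. Pads are 20 mm wide; open, the fingers measure 128 mm over their backs; the gripper's body (75 mm by 189 mm) begins 69 mm behind the grasp point.
Start: joints at [-1.225, 0.468, -0.012, 1.603, 0.006, 1.071, -0.056], TCP at [0.246, 0.601, 0.223] pointing down, gripper open.
Joint ranges: [-2.53, 2.53], [-0.31, 2.02], [-1.57, 1.55], [0.28, 2.44], [-1.29, 4.43], [0.15, 1.84], [-2.92, 2.92]. Speed limits (rad/s): [2.57, 2.57, 3.14, 3.14, 3.14, 3.14, 3.14].

### API

Orientations are given as a unit quaternion [w, x, y, z].
In Python, from workcell import get_state, eyes, hand_in gives the robot as it stands. The module is installed in compiled form; this text tells all that it offers.
- The arm moves only by the tool step_arm, never from a script. Its argument "moves" is a list of rows, each an object with "delta_pos": the shift along the tool's x, y, z in units of 40 cm (1.0 is 40 cm), a list of three; "roll": the turn about the tool's z in units of 90 degrees (1.0 is 90 degrees). A call has 1 to 12 rows; each row is the pose to reach, as a shift and turn from the pose commanded when the call began, along the tool's axes at that moment; what a row does not reach only later rows make up. A row lasts 1/8 s, in which the tool goes at most 62.5 mm and 10.7 degrees, less where a joint would pass 70% of its speed; a pose out of reach is approached as far as the arm can. A call with a number of a shift or a turn outside -1 to 1 is refused whole. A call with a gripper value outside its range is refused whole. "hand" is the opening, from -1 (shut) to 1 (fully open), set as the call begins (left out, the last holds). The fingers move at their own pace and stop on an object; the grip force is fixed at half the most. Time passes only in rows, so rows that repeat a pose let the fingers close. It gives the time, the measured TCP pose, the force, the opening and the grip force at its end, in the units of the state.
- get_state(): the state, without advancing time (a new reading comes with each control period).
- eyes.snapshot(name): name is "side" or "top"; returns the picture (480x640x3 uint8, blue, green, red); there is no depth.
- eyes.camera_params(name): a dict with "K" (3x3 intrinsics, pixels), "k1" (the pictures are not rectified: a ray, as slopes to the right and down, at radius r is drawn at 1 + k1 r^2 times it, then the intrinsics apply), "rvec" (rotation vector, rad) and "tvec" (3), from world to camera coordinates, as OpenCV has them. Camera axes: x right, y down, z forward; pixel columns grow to the right and rows downward; lengths in m; the calibration is good to about 2 mm. A picture is of the moment at which its call begins. camera_params takes no time and is no camera call.
- hand_in(): hands the job in; it is judged then, once.
Trained networks look in the newest picture that a camera, given by its name, has taken for a name from the list of things; names that differ only in an ending like _2 or _b are one class to them, and where a whole thing is asked for, a point or a joint stands for the part that bears it (a point fixed in the world has none). Each returns a list of dicts, best first, with "confidence" (0 to 1); they miss things now and then, are a little off and sometimes report something else, mostly with a low value. They report only what shows in the picture. A call takes as long as a camera call.
- eyes.look_for(camera, name): "bbox" ([centre column, centre row, width, height] as shares, 0 to 1, of the picture: columns of its width, rows of its height, round what is visible of it).
- eyes.tip_of(camera, name): "location" ([column, row] as shares, 0 to 1, of the picture: columns of its width, rows of its height: a listed point, or the origin of a listed thing).
The state is a dict: "time_s": time; "joint_positions": joint angles; "joint_vel": joint speeds; "joint_torque": joint torques, N m; "tool_pos": TCP position; "tool_rot": TCP orientation; "ft_force": force on the tool from outside, world axes, zero at the start; "torque": the same for the moment, N m; "opening": opening from 0.0 (shut) to 1.0 (fully open); "grasp_force": force on a finger pad.
Only numpy, scipy, OpenCV 4.12 (cv2) and the standard library are available. Lean on these libraries where they do the work, as an engineer would, in place of code of your own. Each camera call takes 0.05 s, during which the arm holds its last target. There are 200 camera calls.

### The job

Two of the three drawers of the low grey chest are locked and nobody remembers which: try the handles until you find the drawer that slides, and pull it all the way out to its stop. Lift the agate egg out of its cork nest and stand it gently, upright on its flat foot, on the scale's pan. The drawer may stay open; leave the loupe, the grey tower, the dark palm stone and the jar where they are.

Things in the scene. Friction and masses are not known exactly. Their poses are not given: they have to be found in the camera images.
- chest: Low grey steel chest fixed to the table, 160 deep (x) x 204 wide (y) x 75 high, origin at the centre of its underside; drawers slide out to its -x. Three like drawers side by side, 64 mm apart. Two of them are locked by hidden pins: a locked drawer gives 3 to 4 mm, then stops dead; the free one slides with 2 to 4 N
- drawer_left_handle (a point): Middle of the bar handle of the left (+y) drawer: round steel bar 8 mm thick along y, 38 mm free length between its two stems, 42 mm above the table, 33 mm below the chest's top, bar axis 35 mm in front of the drawer front (31 mm free gap behind the bar). Axes as the chest's; it moves with the drawer
- drawer_mid_handle (a point): Middle of the bar handle of the middle drawer: round steel bar 8 mm thick along y, 38 mm free length between its two stems, 42 mm above the table, 33 mm below the chest's top, bar axis 35 mm in front of the drawer front (31 mm free gap behind the bar). Axes as the chest's; it moves with the drawer
- drawer_right_handle (a point): Middle of the bar handle of the right (-y) drawer: round steel bar 8 mm thick along y, 38 mm free length between its two stems, 42 mm above the table, 33 mm below the chest's top, bar axis 35 mm in front of the drawer front (31 mm free gap behind the bar). Axes as the chest's; it moves with the drawer
- drawer_left (a joint): Travel of the left (+y) drawer, m: 0 shut, 0.115 pulled out to its stop (towards the chest's -x); starts at 0. Inside it is 112 long, 56 wide; front panel 6 mm thick, its top 71 mm above the table, sides and back 40 mm; 35 mm are free before and behind the egg above the cork
- drawer_mid (a joint): Travel of the middle drawer, m: 0 shut, 0.115 pulled out to its stop (towards the chest's -x); starts at 0. Inside it is 112 long, 56 wide; front panel 6 mm thick, its top 71 mm above the table, sides and back 40 mm; 35 mm are free before and behind the egg above the cork
- drawer_right (a joint): Travel of the right (-y) drawer, m: 0 shut, 0.115 pulled out to its stop (towards the chest's -x); starts at 0. Inside it is 112 long, 56 wide; front panel 6 mm thick, its top 71 mm above the table, sides and back 40 mm; 35 mm are free before and behind the egg above the cork
- egg_left: Brown mottled agate egg, 42 mm across, 48 high, about 0.14 kg, with a flat ground foot, standing in the left (+y) drawer. Origin at the centre of its foot, z axis up; widest about 21 mm above the origin. It stands on the drawer floor, 8 mm above the table, in a 39 mm round through hole of a cork nest 10 mm thick, 62 mm behind the drawer's front face
- egg_left_center (a point): Centre of egg_left, 22 mm above its underside
- egg_mid: Brown mottled agate egg, 42 mm across, 48 high, about 0.14 kg, with a flat ground foot, standing in the middle drawer. Origin at the centre of its foot, z axis up; widest about 21 mm above the origin. It stands on the drawer floor, 8 mm above the table, in a 39 mm round through hole of a cork nest 10 mm thick, 62 mm behind the drawer's front face
- egg_mid_center (a point): Centre of egg_mid, 22 mm above its underside
- egg_right: Brown mottled agate egg, 42 mm across, 48 high, about 0.14 kg, with a flat ground foot, standing in the right (-y) drawer. Origin at the centre of its foot, z axis up; widest about 21 mm above the origin. It stands on the drawer floor, 8 mm above the table, in a 39 mm round through hole of a cork nest 10 mm thick, 62 mm behind the drawer's front face
- egg_right_center (a point): Centre of egg_right, 22 mm above its underside
- pan (a point): Centre of the floor of the steel weighing pan on the counting scale (fixed), 64 mm above the table; pan floor 144 (x) x 172 (y) mm, rim 4 mm high; axes as the world's
- loupe: Bystander: folded white loupe, 24 x 44 x 16 mm, lying on the back part of the chest's top; origin at the centre of its underside
- grey_tower: Bystander: grey six-sided stone tower, 20 x 24 x 82 mm, standing on the table right of the work; origin at the centre of its underside, z up
- dark_stone: Bystander: brown mottled palm stone, 50 x 56 x 28 mm, lying on the table in front of the scale; origin at the centre of its underside
- jar: Bystander: small clear jar of chips with a black lid, 46 x 46 x 74 mm, standing on the table to the right of the vice; origin at the centre of its underside

How it is judged:
By the outcome, as a careful person would: the job done as asked, in the order asked, and still so for the second after the job is handed in, with the robot touching nothing.
It also fails if it takes over 64 s, if anything falls off the work surface, if the arm or the gripper's body presses on something with over 40 N, if the wrist force passes 120 N, or if a joint passes its speed limit or range.

## Working session

There is one attempt and no reset: what is moved stays moved. The work goes in short steps, Python scripts to look and compute and a tool call to move; the robot and the scene stay as the last step left them, time stands still between calls to the robot, and variables do not carry over. Pictures are saved under pics/ and viewed, at most 10 in all, crops included, and the job is handed in when it is done.

Besides the shell and the picture viewer there is one more tool, called after "Emit:" as name(argument=value, ...) on one line, values as JSON. step_arm: Moves the arm, as the interface text tells. Its arguments: {"type":"object","properties":{"moves":{"type":"array"},"hand":{"type":"number"}},"required":["moves"]}

```bash
mkdir -p pics; cat > h.py <<'E'
import numpy as np,cv2
from workcell import get_state,eyes,hand_in
def ray(cam,px):
    p=eyes.camera_params(cam);K=np.array(p["K"]);R=cv2.Rodrigues(np.array(p["rvec"],float))[0];t=np.array(p["tvec"],float).ravel()
    d=np.array([(px[0]-K[0,2])/K[0,0],(px[1]-K[1,2])/K[1,1]]);u=d.copy()
    for _ in range(20):u=d/(1+p["k1"]*(u@u))
    return -R.T@t,R.T@np.array([u[0],u[1],1])
def atz(cam,px,z):
    c,d=ray(cam,px);return c+d*(z-c[2])/d[2]
def tri(pa,pb,ca="side",cb="top"):
    a,d=ray(ca,pa);b,e=ray(cb,pb);s=np.linalg.lstsq(np.c_[d,-e],b-a,rcond=None)[0]
    p,q=a+s[0]*d,b+s[1]*e;return (p+q)/2,np.linalg.norm(p-q)
def snap(cam,f=None):
    im=eyes.snapshot(cam)
    if f:cv2.imwrite("pics/"+f,im)
    return im
def tip(cam,n):
    return [(np.round(np.array(r["location"])*[640,480],1),round(r["confidence"],2)) for r in eyes.tip_of(cam,n)[:3]]
E
python3 - <<'E'
from h import *
np.set_printoptions(precision=4,suppress=True)
snap("side","s1.png");snap("top","t1.png")
Z=dict(chest=0,drawer_left_handle=.042,drawer_mid_handle=.042,drawer_right_handle=.042,pan=.064,loupe=.075,grey_tower=0,dark_stone=0,jar=0)
for n,z in Z.items():
    for c in("side","top"):
        for l,cf in tip(c,n):print(n,c,l,cf,atz(c,l,z))
s=get_state();print(s["time_s"],s["tool_pos"],s["tool_rot"],s["opening"])
for c in("side","top"):print(c,ray(c,(320,240)))
E
```

```text
chest side [337.6 248.4] 0.68 [0.6456 0.067  0.    ]
chest side [352.9 208.5] 0.37 [0.7634 0.2199 0.    ]
chest top [293.6 230.9] 0.75 [0.6449 0.0651 0.    ]
drawer_left_handle side [279.6 227.6] 0.54 [0.535  0.1368 0.042 ]
drawer_left_handle top [263.7 276.7] 0.78 [0.5334 0.1325 0.042 ]
drawer_left_handle top [183.8 217.3] 0.72 [0.6761 0.3189 0.042 ]
drawer_mid_handle side [283. 242.] 0.52 [0.5215 0.0779 0.042 ]
drawer_mid_handle top [291.4 280.3] 0.61 [0.5238 0.069  0.042 ]
drawer_right_handle side [295.  261.5] 0.71 [0.5186 0.001  0.042 ]
drawer_right_handle top [313.4 280.5] 0.51 [0.5223 0.0187 0.042 ]
pan side [298.6 176.4] 0.91 [0.6571 0.3281 0.064 ]
pan top [184.7 222.7] 0.71 [0.6593 0.3103 0.064 ]
loupe side [354.6 206.1] 0.67 [0.7051 0.1066 0.075 ]
loupe top [278.  202.8] 0.77 [0.6983 0.095  0.075 ]
grey_tower side [291.5 377.7] 0.66 [ 0.4181 -0.2375  0.    ]
grey_tower top [426.4 320.9] 0.59 [ 0.4246 -0.2432  0.    ]
dark_stone side [239.4 227.3] 0.67 [0.469  0.2436 0.    ]
dark_stone top [216.1 302.3] 0.73 [0.4781 0.2509 0.    ]
jar top [446.9 237.4] 0.74 [ 0.6209 -0.3017  0.    ]
1.0 [0.2465 0.6015 0.2226] [0.     0.1932 0.9812 0.    ] 1.0048031083537083
side (array([ 0.2551, -0.7042,  0.5683]), array([ 0.3468,  0.7706, -0.5347]))
top (array([ 0.4536, -0.0107,  1.1924]), array([ 0.1394,  0.0107, -0.9902]))
```

View pics/s1.png

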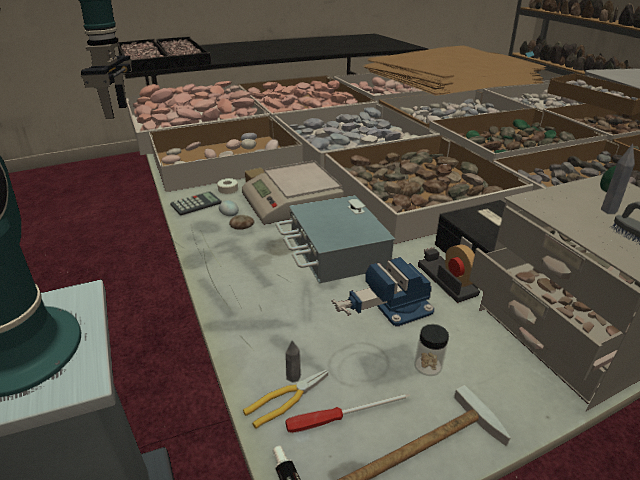

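View pics/t1.png

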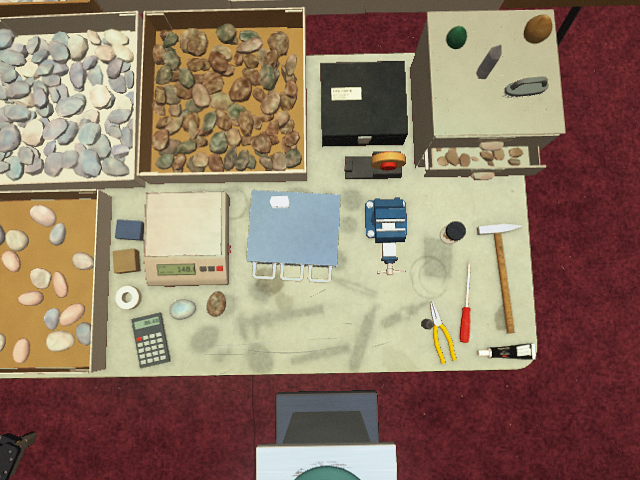

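```bash
python3 - <<'E'
from h import *
np.set_printoptions(precision=4,suppress=True)
im=cv2.imread("pics/t1.png")
print(im[230,300],im[240,260])
m=cv2.inRange(im.astype(int).astype(np.int16)*1,tuple(float(v) for v in im[240,280].astype(int)-28),tuple(float(v) for v in im[240,280].astype(int)+28))
m[:185]=0;m[272:]=0;m[:,:240]=0;m[:,345:]=0
m=cv2.morphologyEx(m,cv2.MORPH_CLOSE,np.ones((15,15)));m=cv2.morphologyEx(m,cv2.MORPH_OPEN,np.ones((9,9)))
c=max(cv2.findContours(m,0,2)[0],key=cv2.contourArea)
P=np.array([atz("top",p[0],.075)[:2] for p in c],np.float32)
(r,s,a)=cv2.minAreaRect(P);print("rect",r,s,a);print(cv2.boxPoints((r,s,a)))
cr=cv2.resize(im[185:300,235:350],None,fx=5,fy=5,interpolation=cv2.INTER_CUBIC);cv2.imwrite("pics/t1c.png",cr)
E
```

```text
[187 174 150] [188 177 154]
rect (0.6393802762031555, 0.06111894175410271) (0.20277386903762817, 0.16824261844158173) 85.64185333251953
[[ 0.5478 -0.0336]
 [ 0.7156 -0.0464]
 [ 0.731   0.1558]
 [ 0.5632  0.1686]]
```

View pics/t1c.png

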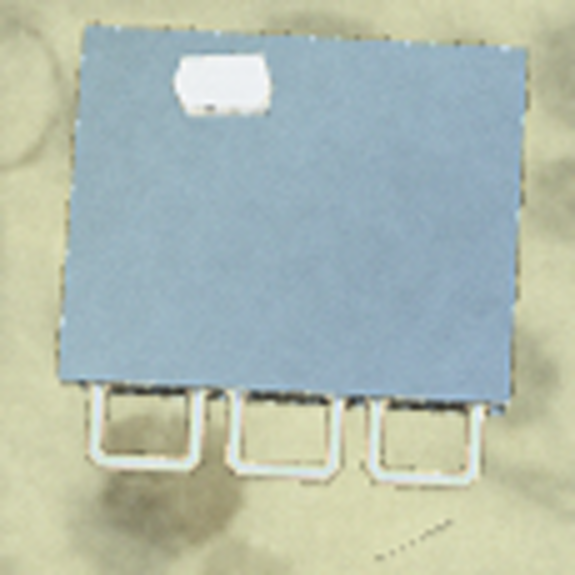

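The crop shows the chest slightly yawed, with bars at crop pixels of about (147,463), (284,470) and (422,478).

```bash
python3 - <<'E'
from h import *
np.set_printoptions(precision=4,suppress=True)
f=lambda u,z:atz("top",(235+(u[0]+.5)/5-.5,185+(u[1]+.5)/5-.5),z)
C=np.array([f(u,.075) for u in[(85,26),(525,46),(510,402),(60,381)]]);print(C[:,:2],C.mean(0))
for a,b in((0,1),(1,2),(2,3),(3,0)):
  d=C[b]-C[a];print(np.linalg.norm(d),np.degrees(np.arctan2(d[1],d[0])))
B=np.array([f(u,.042) for u in[(147,463),(284,470),(422,478)]]);print(B[:,:2])
d=B[0]-B[2];print(np.linalg.norm(d),np.degrees(np.arctan2(d[1],d[0]))-90)
yaw=np.arctan2(d[1],d[0])-np.pi/2
R=np.array([[np.cos(yaw),-np.sin(yaw)],[np.sin(yaw),np.cos(yaw)]])
print("handles from chest",[C.mean(0)[:2]+R@[-.115,y] for y in(.064,0,-.064)])
s=get_state();q=s["tool_rot"]
from scipy.spatial.transform import Rotation as Ro
M=Ro.from_quat([q[1],q[2],q[3],q[0]]).as_matrix();print(M)
t=np.r_[B[1,:2],.2]
for y in(yaw,):
  print("delta",M.T@(t-s["tool_pos"])/.4,"roll deg",np.degrees(np.arctan2(M[1,1],M[0,1])-y)/90)
E
```

```text
[[ 0.7299  0.155 ]
 [ 0.7159 -0.0454]
 [ 0.5537 -0.0346]
 [ 0.5675  0.1665]] [0.6418 0.0604 0.075 ]
0.20088684509728694 -94.01440410813213
0.16250580271383744 176.17812609187237
0.20155285577123244 86.08819992951777
0.16286586546038329 -4.056487013235423
[[0.5322 0.1318]
 [0.5277 0.069 ]
 [0.5227 0.0058]]
0.12632550361420541 -4.323695771066369
handles from chest [array([0.5319, 0.1329]), array([0.5271, 0.0691]), array([0.5223, 0.0052])]
[[-0.9253  0.3792  0.0001]
 [ 0.3792  0.9253  0.0001]
 [-0.      0.0001 -1.    ]]
delta [-1.1553 -0.9653  0.0565] roll deg 0.8004516330731949
```

Emit:
step_arm(moves=[{"delta_pos":[-0.9,-0.75,0.05],"roll":0.797},{"delta_pos":[-0.9,-0.75,0.05],"roll":0.797},{"delta_pos":[-0.9,-0.75,0.05],"roll":0.797},{"delta_pos":[-0.9,-0.75,0.05],"roll":0.797},{"delta_pos":[-0.9,-0.75,0.05],"roll":0.797},{"delta_pos":[-0.9,-0.75,0.05],"roll":0.797},{"delta_pos":[-0.9,-0.75,0.05],"roll":0.797},{"delta_pos":[-0.9,-0.75,0.05],"roll":0.797},{"delta_pos":[-0.9,-0.75,0.05],"roll":0.797},{"delta_pos":[-0.9,-0.75,0.05],"roll":0.797},{"delta_pos":[-0.9,-0.75,0.05],"roll":0.797}], hand=-0.55)

```text
time_s: 2.38
tool_pos: [0.4652, 0.1889, 0.2026]
tool_rot: [-0.0, 0.73, 0.683, 0.0]
ft_force: [-0.3, -0.2, -0.3]
opening: 0.222
grasp_force: 0.0
```

Emit:
step_arm(moves=[{"delta_pos":[-0.131,0.176,0.1],"roll":0},{"delta_pos":[-0.131,0.176,0.2],"roll":0},{"delta_pos":[-0.131,0.176,0.28],"roll":0},{"delta_pos":[-0.131,0.176,0.32],"roll":0},{"delta_pos":[-0.131,0.176,0.34],"roll":0},{"delta_pos":[-0.131,0.176,0.36],"roll":0},{"delta_pos":[-0.131,0.176,0.37],"roll":0}])

```text
time_s: 3.25
tool_pos: [0.5327, 0.1308, 0.0551]
tool_rot: [0.0, 0.731, 0.682, 0.001]
ft_force: [-0.4, -0.8, 0.0]
opening: 0.228
grasp_force: 0.0
```

```bash
python3 - <<'E'
from h import *
im=snap("side");cv2.imwrite("pics/s2.png",cv2.resize(im[130:290,200:400],None,fx=4,fy=3.75,interpolation=cv2.INTER_CUBIC))
E
```

```text
(no output)
```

View pics/s2.png

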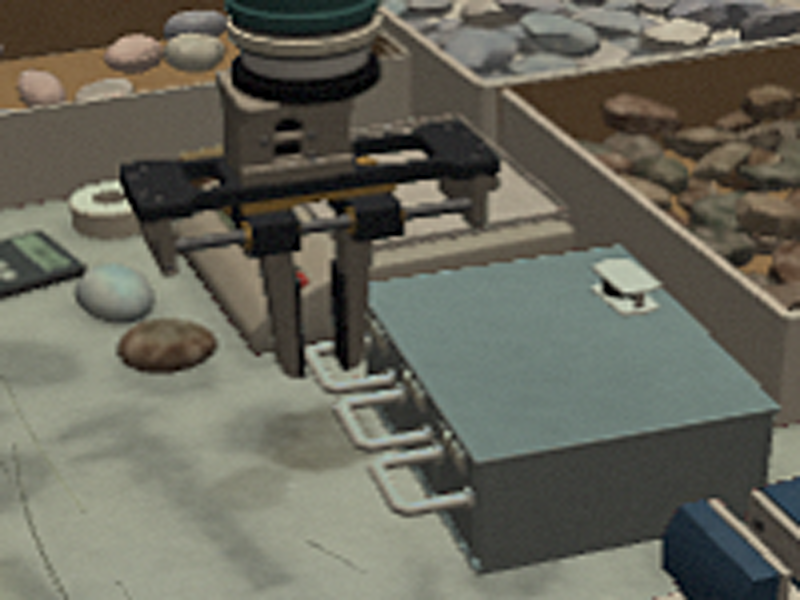

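The fingers straddle the left bar (around (345,370) in the crop). I'll go down and close.

Emit:
step_arm(moves=[{"delta_pos":[0,0,0.03],"roll":0},{"delta_pos":[0,0,0.06],"roll":0},{"delta_pos":[0,0,0.06],"roll":0}])

```text
time_s: 3.68
tool_pos: [0.5315, 0.1299, 0.0293]
tool_rot: [-0.0, 0.731, 0.682, -0.001]
ft_force: [-0.4, 0.1, -0.4]
opening: 0.224
grasp_force: 0.0
```

Emit:
step_arm(moves=[{"delta_pos":[0,0,0],"roll":0},{"delta_pos":[0,0,0],"roll":0},{"delta_pos":[0,0,0],"roll":0}], hand=-1)

```text
time_s: 4.05
tool_pos: [0.5327, 0.1301, 0.0308]
tool_rot: [0.0, 0.731, 0.682, 0.0]
ft_force: [0.7, 0.1, -2.8]
opening: 0.075
grasp_force: 30.0
```

Emit:
step_arm(moves=[{"delta_pos":[0,-0.01,0],"roll":0},{"delta_pos":[0,-0.02,0],"roll":0},{"delta_pos":[0,-0.02,0],"roll":0}])

```text
time_s: 4.42
tool_pos: [0.529, 0.1304, 0.0309]
tool_rot: [0.004, 0.732, 0.682, 0.004]
ft_force: [12.9, -0.4, -14.6]
opening: 0.071
grasp_force: 30.0
```

Locked: it stops after 3.7 mm at 13 N. I'll push it back, release, and go to the middle.

Emit:
step_arm(moves=[{"delta_pos":[0,0.02,0],"roll":0},{"delta_pos":[0,0.02,0],"roll":0}])

```text
time_s: 4.68
tool_pos: [0.5326, 0.1302, 0.0307]
tool_rot: [0.0, 0.731, 0.682, 0.0]
ft_force: [0.9, 0.4, -1.4]
opening: 0.075
grasp_force: 30.0
```

Emit:
step_arm(moves=[{"delta_pos":[0,0,0],"roll":0},{"delta_pos":[0,0,0],"roll":0},{"delta_pos":[0,0,-0.1],"roll":0},{"delta_pos":[0,0,-0.1],"roll":0},{"delta_pos":[-0.08,0,-0.1],"roll":0},{"delta_pos":[-0.16,0,-0.1],"roll":0},{"delta_pos":[-0.16,0,-0.1],"roll":0},{"delta_pos":[-0.16,0,-0.06],"roll":0},{"delta_pos":[-0.16,0,-0.03],"roll":0},{"delta_pos":[-0.16,0,0],"roll":0},{"delta_pos":[-0.16,0,0],"roll":0}], hand=-0.55)

```text
time_s: 6.05
tool_pos: [0.5269, 0.0666, 0.0291]
tool_rot: [-0.001, 0.731, 0.682, -0.001]
ft_force: [0.2, -0.5, 0.6]
opening: 0.226
grasp_force: 0.0
```

Emit:
step_arm(moves=[{"delta_pos":[0,0,0],"roll":0},{"delta_pos":[0,0,0],"roll":0},{"delta_pos":[0,0,0],"roll":0}], hand=-1)

```text
time_s: 6.42
tool_pos: [0.5282, 0.0664, 0.0308]
tool_rot: [0.0, 0.731, 0.682, 0.0]
ft_force: [0.7, 0.2, -1.5]
opening: 0.075
grasp_force: 30.0
```

Emit:
step_arm(moves=[{"delta_pos":[0,-0.01,0],"roll":0},{"delta_pos":[0,-0.02,0],"roll":0},{"delta_pos":[0,-0.02,0],"roll":0}])

```text
time_s: 6.8
tool_pos: [0.5195, 0.0671, 0.0308]
tool_rot: [-0.0, 0.731, 0.682, 0.0]
ft_force: [0.6, 0.3, 0.7]
opening: 0.073
grasp_force: 30.0
```

The middle drawer slides freely. I'll pull it to the stop smoothly.

Emit:
step_arm(moves=[{"delta_pos":[0,-0.02,0],"roll":0},{"delta_pos":[0,-0.05,0],"roll":0},{"delta_pos":[0,-0.08,0],"roll":0},{"delta_pos":[0,-0.11,0],"roll":0},{"delta_pos":[0,-0.14,0],"roll":0},{"delta_pos":[0,-0.17,0],"roll":0},{"delta_pos":[0,-0.2,0],"roll":0},{"delta_pos":[0,-0.23,0],"roll":0},{"delta_pos":[0,-0.25,0],"roll":0},{"delta_pos":[0,-0.26,0],"roll":0},{"delta_pos":[0,-0.27,0],"roll":0},{"delta_pos":[0,-0.275,0],"roll":0}])

```text
time_s: 8.3
tool_pos: [0.4135, 0.075, 0.031]
tool_rot: [0.003, 0.731, 0.682, 0.003]
ft_force: [12.3, 3.1, -13.2]
opening: 0.078
grasp_force: 30.0
```

Emit:
step_arm(moves=[{"delta_pos":[0,0.008,0],"roll":0},{"delta_pos":[0,0.008,0],"roll":0}])

```text
time_s: 8.55
tool_pos: [0.4134, 0.075, 0.0307]
tool_rot: [-0.0, 0.731, 0.682, 0.0]
ft_force: [3.0, 5.2, 0.2]
opening: 0.075
grasp_force: 30.0
```

Emit:
step_arm(moves=[{"delta_pos":[0,0,0],"roll":0},{"delta_pos":[0,0,0],"roll":0},{"delta_pos":[0,0,-0.05],"roll":0},{"delta_pos":[0,0,-0.15],"roll":0},{"delta_pos":[0,0,-0.3],"roll":0},{"delta_pos":[0,0,-0.4],"roll":0},{"delta_pos":[0.2,0,-0.4],"roll":0},{"delta_pos":[0.35,0,-0.4],"roll":0},{"delta_pos":[0.5,0,-0.4],"roll":0},{"delta_pos":[0.5,0,-0.4],"roll":0}], hand=-0.55)

```text
time_s: 9.8
tool_pos: [0.426, 0.2771, 0.1897]
tool_rot: [-0.0, 0.729, 0.684, -0.001]
ft_force: [-0.2, -0.7, 0.3]
opening: 0.225
grasp_force: 0.0
```

```bash
python3 - <<'E'
from h import *
np.set_printoptions(precision=4,suppress=True)
s=snap("side");t=snap("top")
cv2.imwrite("pics/b.png",np.hstack([cv2.resize(s[150:310,200:360],None,fx=2.5,fy=2.5,interpolation=cv2.INTER_CUBIC),cv2.resize(t[180:340,220:380],None,fx=2.5,fy=2.5,interpolation=cv2.INTER_CUBIC)]))
for n,z in(("egg_mid_center",.030),("egg_mid",.008),("drawer_mid_handle",.042),("pan",.064)):
    for c in("side","top"):
        for l,cf in tip(c,n):print(n,c,l,cf,atz(c,l,z))
E
```

```text
egg_mid_center side [281.3 249.9] 0.47 [0.5137 0.0681 0.03  ]
egg_mid_center top [293.3 288. ] 0.79 [0.5067 0.0657 0.03  ]
egg_mid side [278.1 259.3] 0.51 [0.5056 0.0684 0.008 ]
drawer_mid_handle side [232.3 253. ] 0.59 [0.4121 0.0797 0.042 ]
drawer_mid_handle side [300.7 178.6] 0.5 [0.6745 0.3577 0.042 ]
drawer_mid_handle top [289.2 328.7] 0.68 [0.4145 0.0754 0.042 ]
pan side [299.8 176.3] 0.87 [0.6602 0.3275 0.064 ]
pan top [183.6 218.6] 0.78 [0.6689 0.313  0.064 ]
pan top [424.4 324.1] 0.33 [ 0.4192 -0.2259  0.064 ]
```

View pics/b.png

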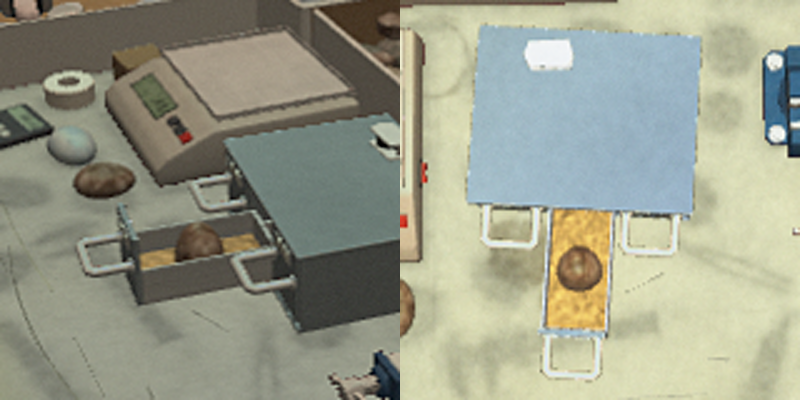

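The picture shows the middle drawer fully out, with the egg upright in the cork (top crop at (580,268)). It matches dead reckoning at about (.510,.068).

Emit:
step_arm(moves=[{"delta_pos":[-0.15,0.08,0],"roll":0},{"delta_pos":[-0.3,0.16,0.05],"roll":0},{"delta_pos":[-0.42,0.21,0.1],"roll":0},{"delta_pos":[-0.5,0.242,0.18],"roll":0},{"delta_pos":[-0.5,0.242,0.22],"roll":0},{"delta_pos":[-0.5,0.242,0.22],"roll":0},{"delta_pos":[-0.5,0.242,0.22],"roll":0}], hand=0.3)

```text
time_s: 11.18
tool_pos: [0.5103, 0.0692, 0.1033]
tool_rot: [0.0, 0.731, 0.683, 0.001]
ft_force: [0.0, 0.5, -0.3]
opening: 0.648
grasp_force: 0.0
```

```bash
python3 - <<'E'
from h import *
s=get_state();print(s["tool_pos"],s["opening"])
s=snap("side");t=snap("top")
cv2.imwrite("pics/c.png",np.hstack([cv2.resize(s[150:310,200:360],None,fx=2.5,fy=2.5,interpolation=cv2.INTER_CUBIC),cv2.resize(t[180:340,220:380],None,fx=2.5,fy=2.5,interpolation=cv2.INTER_CUBIC)]))
E
```

```text
[0.51025204 0.06915094 0.10330266] 0.6478185043457784
```

View pics/c.png

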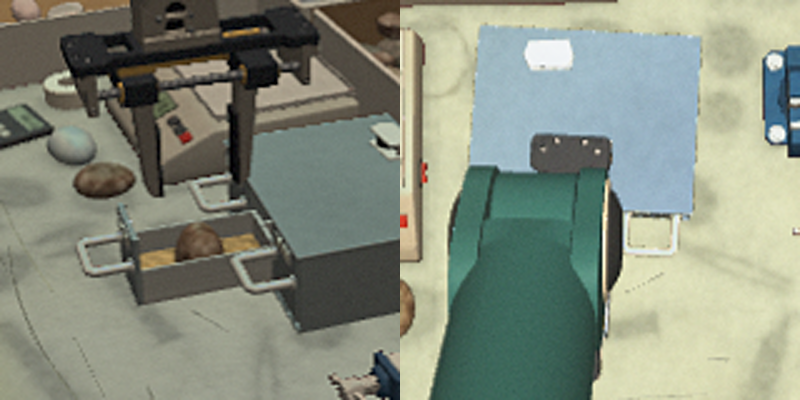

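Emit:
step_arm(moves=[{"delta_pos":[0,0,0.05],"roll":0},{"delta_pos":[0,0,0.1],"roll":0},{"delta_pos":[0,0,0.14],"roll":0},{"delta_pos":[0,0,0.165],"roll":0},{"delta_pos":[0,0,0.18],"roll":0},{"delta_pos":[0,0,0.182],"roll":0}])

```text
time_s: 12.02
tool_pos: [0.51, 0.0676, 0.0297]
tool_rot: [-0.0, 0.731, 0.682, -0.0]
ft_force: [0.3, -0.4, -0.2]
opening: 0.655
grasp_force: 0.0
```

Emit:
step_arm(moves=[{"delta_pos":[0,0,0],"roll":0},{"delta_pos":[0,0,0],"roll":0},{"delta_pos":[0,0,0],"roll":0},{"delta_pos":[0,0,0],"roll":0}], hand=-1)

```text
time_s: 12.52
tool_pos: [0.5103, 0.0677, 0.0302]
tool_rot: [0.0, 0.731, 0.682, 0.0]
ft_force: [-0.9, -0.1, 3.7]
opening: 0.423
grasp_force: 30.0
```

Emit:
step_arm(moves=[{"delta_pos":[0,0,-0.01],"roll":0},{"delta_pos":[0,0,-0.025],"roll":0},{"delta_pos":[0,0,-0.04],"roll":0},{"delta_pos":[0,0,-0.07],"roll":0},{"delta_pos":[0,0,-0.12],"roll":0},{"delta_pos":[0,0,-0.18],"roll":0},{"delta_pos":[0,0,-0.25],"roll":0},{"delta_pos":[0,0,-0.32],"roll":0},{"delta_pos":[0,0,-0.36],"roll":0},{"delta_pos":[0,0,-0.375],"roll":0},{"delta_pos":[0,0,-0.375],"roll":0}])

```text
time_s: 13.9
tool_pos: [0.5097, 0.0677, 0.1796]
tool_rot: [-0.0, 0.731, 0.682, -0.0]
ft_force: [0.7, 0.0, -1.5]
opening: 0.42
grasp_force: 30.0
```

```bash
python3 - <<'E'
from h import *
np.set_printoptions(precision=4,suppress=True)
im=snap("side");cv2.imwrite("pics/d.png",cv2.resize(im[100:280,190:380],None,fx=4,fy=3.3,interpolation=cv2.INTER_CUBIC))
t=cv2.imread("pics/t1.png")
print([atz("top",p,.066)[:2] for p in((148,193),(227,193),(227,257),(147,257))])
s=cv2.imread("pics/s1.png")
E
```

```text
[array([0.7305, 0.3962]), array([0.726 , 0.2131]), array([0.578 , 0.2124]), array([0.5819, 0.3946])]
```

View pics/d.png

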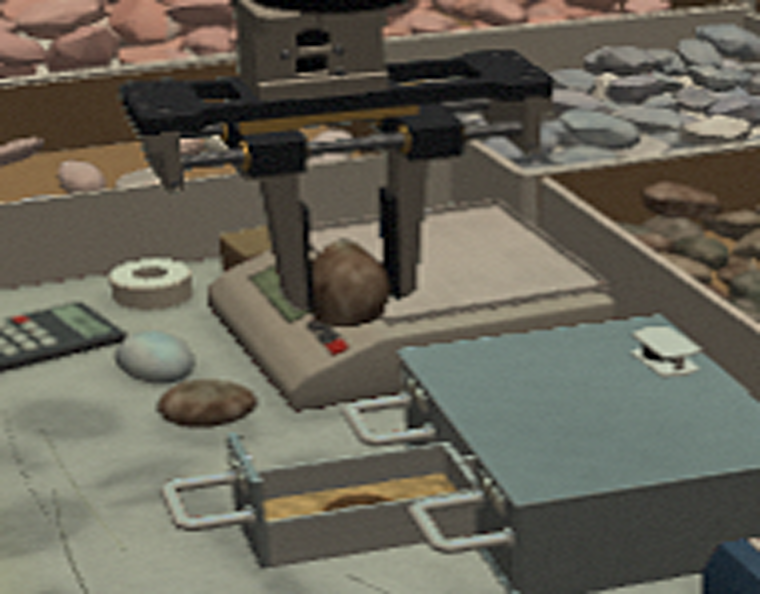

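The egg hangs upright in the grip. I'll carry it to the pan.

Emit:
step_arm(moves=[{"delta_pos":[0.03,0.015,0],"roll":0},{"delta_pos":[0.09,0.045,0],"roll":0},{"delta_pos":[0.17,0.08,0],"roll":0},{"delta_pos":[0.26,0.125,0],"roll":0},{"delta_pos":[0.35,0.17,0],"roll":0},{"delta_pos":[0.44,0.21,0],"roll":0},{"delta_pos":[0.52,0.25,0],"roll":0},{"delta_pos":[0.58,0.28,0],"roll":0},{"delta_pos":[0.605,0.292,0],"roll":0},{"delta_pos":[0.614,0.296,0],"roll":0},{"delta_pos":[0.614,0.296,0],"roll":0}])

```text
time_s: 15.32
tool_pos: [0.645, 0.3035, 0.1795]
tool_rot: [0.0, 0.732, 0.682, -0.0]
ft_force: [0.1, -0.6, -0.7]
opening: 0.423
grasp_force: 30.0
```

Emit:
step_arm(moves=[{"delta_pos":[0,0,0.04],"roll":0},{"delta_pos":[0,0,0.09],"roll":0},{"delta_pos":[0,0,0.13],"roll":0},{"delta_pos":[0,0,0.16],"roll":0},{"delta_pos":[0,0,0.18],"roll":0},{"delta_pos":[0,0,0.2],"roll":0},{"delta_pos":[0,0,0.21],"roll":0},{"delta_pos":[0,0,0.215],"roll":0},{"delta_pos":[0,0,0.22],"roll":0},{"delta_pos":[0,0,0.22],"roll":0},{"delta_pos":[0,0,0.22],"roll":0}])

```text
time_s: 16.7
tool_pos: [0.6454, 0.3044, 0.092]
tool_rot: [0.0, 0.731, 0.682, 0.0]
ft_force: [0.1, 0.8, -0.5]
opening: 0.423
grasp_force: 30.0
```

```bash
python3 - <<'E'
from h import *
np.set_printoptions(precision=4,suppress=True)
im=snap("side");cv2.imwrite("pics/e.png",cv2.resize(im[80:240,210:380],None,fx=4.5,fy=3.7,interpolation=cv2.INTER_CUBIC))
print(get_state()["tool_pos"],get_state()["ft_force"])
E
```

```text
[0.6453 0.3044 0.092 ] [ 0.0389  0.3077 -1.2754]
```

View pics/e.png

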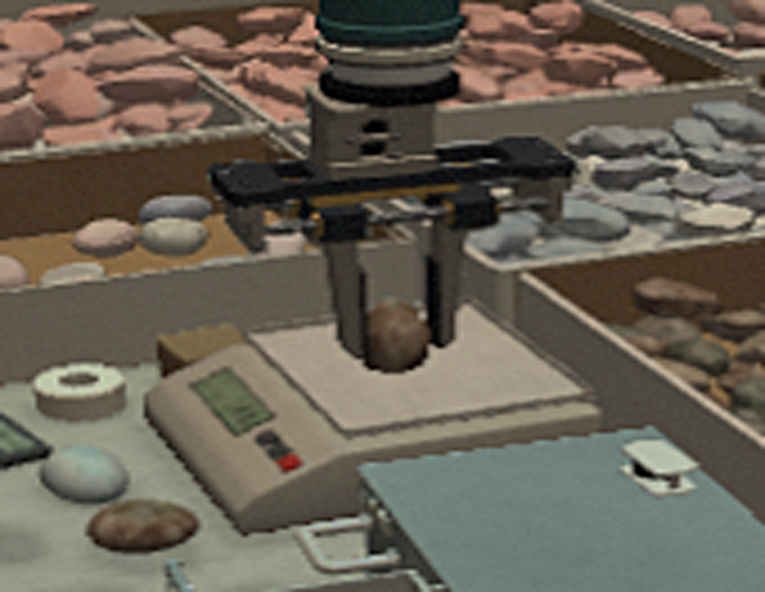

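The egg is just above the pan. I'll feel for contact in small steps.

Emit:
step_arm(moves=[{"delta_pos":[0,0,0.003],"roll":0},{"delta_pos":[0,0,0.006],"roll":0},{"delta_pos":[0,0,0.009],"roll":0},{"delta_pos":[0,0,0.009],"roll":0}])

```text
time_s: 17.25
tool_pos: [0.6451, 0.3043, 0.088]
tool_rot: [-0.0, 0.731, 0.682, -0.0]
ft_force: [0.5, -1.0, -2.3]
opening: 0.423
grasp_force: 30.0
```

Emit:
step_arm(moves=[{"delta_pos":[0,0,0.0015],"roll":0},{"delta_pos":[0,0,0.003],"roll":0},{"delta_pos":[0,0,0.003],"roll":0}])

```text
time_s: 17.62
tool_pos: [0.6452, 0.3043, 0.0869]
tool_rot: [0.0, 0.731, 0.682, -0.0]
ft_force: [-0.7, -0.5, -2.1]
opening: 0.423
grasp_force: 30.0
```

Emit:
step_arm(moves=[{"delta_pos":[0,0,0.001],"roll":0},{"delta_pos":[0,0,0.002],"roll":0},{"delta_pos":[0,0,0.002],"roll":0}])

```text
time_s: 18.0
tool_pos: [0.6453, 0.3043, 0.0863]
tool_rot: [-0.0, 0.731, 0.682, 0.0]
ft_force: [-0.9, -0.5, -0.4]
opening: 0.425
grasp_force: 30.0
```

Emit:
step_arm(moves=[{"delta_pos":[0,0,0.001],"roll":0},{"delta_pos":[0,0,0.001],"roll":0},{"delta_pos":[0,0,0.001],"roll":0}])

```text
time_s: 18.38
tool_pos: [0.6453, 0.3043, 0.0863]
tool_rot: [-0.0, 0.731, 0.682, 0.0]
ft_force: [-2.7, -0.5, 3.9]
opening: 0.424
grasp_force: 30.0
```

Emit:
step_arm(moves=[{"delta_pos":[0,0,0.001],"roll":0},{"delta_pos":[0,0,0.001],"roll":0},{"delta_pos":[0,0,0.001],"roll":0}])

```text
time_s: 18.75
tool_pos: [0.6453, 0.3044, 0.0862]
tool_rot: [-0.0, 0.731, 0.682, 0.0]
ft_force: [-2.6, -1.7, 6.6]
opening: 0.425
grasp_force: 30.0
```

Contact made at about 7 N. I'll relax slightly, release and retreat upward.

Emit:
step_arm(moves=[{"delta_pos":[0,0,-0.001],"roll":0},{"delta_pos":[0,0,-0.001],"roll":0}])

```text
time_s: 19.0
tool_pos: [0.6453, 0.3044, 0.0862]
tool_rot: [-0.0, 0.731, 0.682, 0.0]
ft_force: [-2.1, -0.8, 4.8]
opening: 0.424
grasp_force: 30.0
```

Emit:
step_arm(moves=[{"delta_pos":[0,0,0],"roll":0},{"delta_pos":[0,0,0],"roll":0},{"delta_pos":[0,0,0],"roll":0},{"delta_pos":[0,0,-0.03],"roll":0},{"delta_pos":[0,0,-0.1],"roll":0},{"delta_pos":[0,0,-0.2],"roll":0},{"delta_pos":[0,0,-0.3],"roll":0},{"delta_pos":[-0.05,-0.1,-0.3],"roll":0},{"delta_pos":[-0.1,-0.25,-0.3],"roll":0},{"delta_pos":[-0.2,-0.4,-0.3],"roll":0},{"delta_pos":[-0.2,-0.4,-0.3],"roll":0},{"delta_pos":[-0.2,-0.4,-0.3],"roll":0}], hand=0.3)

```text
time_s: 20.5
tool_pos: [0.4808, 0.2362, 0.2072]
tool_rot: [0.0, 0.731, 0.682, 0.002]
ft_force: [-0.2, 0.6, -0.7]
opening: 0.646
grasp_force: 0.0
```

```bash
python3 - <<'E'
from h import *
s=snap("side");t=snap("top")
cv2.imwrite("pics/f.png",np.hstack([cv2.resize(s[110:310,200:400],(400,400),interpolation=cv2.INTER_CUBIC),cv2.resize(t[180:340,140:300],(400,400),interpolation=cv2.INTER_CUBIC)]))
E
```

```text
(no output)
```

View pics/f.png

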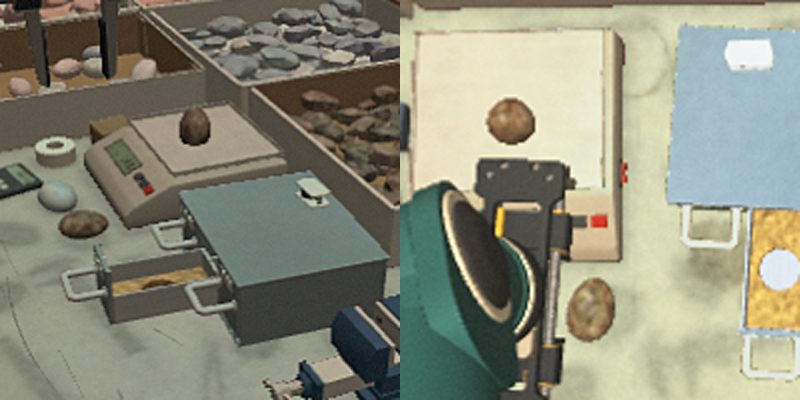

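The egg stands upright on the pan (side crop at (195,127)), the drawer is fully out, and the loupe and dark stone haven't moved.

```bash
python3 -c "
from workcell import hand_in
print(hand_in())"
```

```text
the job is handed in; nothing more can be done
None
```

The middle drawer was the one that slid: it is out at its stop, its egg stands upright on the scale's pan, and the job was handed in at about 20.6 s.

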